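# Put up the prop bar of the larger lab bath

## Robot

A 6-joint arm with a two-finger parallel gripper is mounted at the origin on the work surface. World frame = base frame: x ahead of the robot, y to its left, z up, the work surface at z = 0. Lengths are in m, angles in rad, forces in N, time in s.
With the tool pointing down it reaches from about 0.425 to 0.95 m from the base axis. Payload 3.5 kg.
Tool frame: the origin (TCP) lies between the finger pads; the fingertips stand 17 mm ahead of it and the grasp point (between the pads) lies 2 mm behind it (ctrl.tip_reach is the distance from the TCP to the fingertips, in m); z points along the fingers, y is the direction in which the jaws open and shut (so a half turn about z gives the same grasp; the last joint's range is limited). The gripper opens to 85 mm and grips with 20 to 120 N. Pads are 22 mm wide; open, the fingers measure 114 mm over their backs; the gripper's body (76 mm by 85 mm) begins 54 mm behind the grasp point. The pads swing forward as they close: fully open they stand 13 mm farther back than shut.
Start: joints at [1.172, 0.286, 1.577, -0, 1.279, -0.15], TCP at [0.166, 0.654, 0.248] pointing down, gripper open.
Joint ranges: [-2.77, 2.77], [-0.9, 2.22], [0.21, 2.48], [-1.53, 4.67], [0.24, 2.81], [-2.84, 2.84]. Speed limits (rad/s): [2.79, 2.79, 3.14, 3.14, 3.14, 3.14].

## Interface

Orientations are given as a unit quaternion [x, y, z, w].
In Python, from plant import monitor, imaging, workorder, ctrl gives the robot as it stands.
- The arm moves only by the tool send_rows, never from a script. Its argument "rows" is a list of rows, each a list of 4 numbers: the shift along the world's x, y, z normalised to -1 to 1, where 1 is 0.3 m, then the turn about the world's z normalised to -1 to 1, where 1 is 360 degrees. A call has 1 to 20 rows; each row is the pose to reach, as a shift and turn from the pose commanded when the call began, turning the shorter way round; what a row does not reach only later rows make up. A row lasts 1/8 s, in which the tool goes at most 62.5 mm and 10.7 degrees, less where a joint would pass 70% of its speed; a pose out of reach is approached as far as the arm can. A call with a number of a shift or a turn outside -1 to 1 is refused whole. A call with a gripper value outside its range is refused whole. "jaw" is the closure, from 0 (fully open) to 1 (shut), set as the call begins (left out, the last holds). The fingers move at their own pace and stop on an object; "newtons" is the grip in N (left out, the last holds). Time passes only in rows, so rows that repeat a pose let the fingers close. It gives the time, the measured TCP pose, the force and the opening at its end, in the units of the state.
- monitor.get_state(): the state, without advancing time (a new reading comes with each control period).
- imaging.read_camera(name): name is "scene" or "top" or "wrist"; returns the picture (480x640x3 uint8, red, green, blue); there is no depth.
- imaging.calibration(name): a dict with "intrinsics" (3x3 intrinsics, pixels), "cam_to_world" (4x4, takes a point from camera to world coordinates). Camera axes: x right, y up, looking along -z (the intrinsics and any distortion apply to the point x, -y, -z); pixel columns grow to the right and rows downward; lengths in m; the calibration is good to about 2 mm. The wrist camera is an equidistant fisheye: a pixel r from the principal point sees the ray r / f radians off the axis. A picture is of the moment at which its call begins: read the wrist's pose just before it. calibration takes no time and is no camera call; for the wrist camera it gives the pose at the moment of the call.
- workorder.sign_off(): hands the job in, once; it reports no verdict.
The state is a dict: "time": time; "qpos": joint angles; "dq": joint speeds; "joint_efforts": joint torques, N m; "eef_pos": TCP position; "tcp_rot": TCP orientation; "contact_force": force on the tool from outside, world axes, zero at the start; "wrist_torque": the same for the moment, N m; "opening": opening from 0.0 (shut) to 1.0 (fully open).
Only numpy, scipy, OpenCV 4.12 (cv2) and the standard library are available. Lean on these libraries where they do the work, as an engineer would, in place of code of your own. Each camera call takes 0.05 s, during which the arm holds its last target.

## Task

Two open steel baths stand on the lab bench, each with a U-shaped wire prop bar folded flat over its tank. Swing the prop bar of the larger bath up and over past upright until it leans back against its stop and stays up by itself, ready for a lid to be rested on it, and let go. Leave the smaller bath's bar folded down.

Things in the scene. Friction and masses are not known exactly. Their poses are not given: they have to be found in the camera images.
- large_bar (a joint): Hinge angle (rad) of the prop bar on the larger bath: a U of 8 mm steel wire, legs 120 mm apart and 130 mm long from hinge axis to cross-bar centre, about 0.16 kg, swinging freely. 0 = folded level over the tank, 1.57 = upright, 1.92 = on its stop, leaning back 20 degrees past upright. Let go short of upright it falls back to 0; beyond upright it falls on to the stop and stays.
- large_bar_grip (a point): Middle of that bar's cross-bar (its free end), on the centre line: a round rubber sleeve, 14 mm thick, 70 mm long, parallel to the hinge axis. Folded, it lies 145 mm above the bench, 35 mm above the deck, with 25 mm or more free either side; on the stop, 267 mm above the bench. Turns with the bar: y along the cross-bar, x along the legs towards the hinge.
- large_bar_hinge (a point): Middle of that bar's hinge axis, 145 mm above the bench, between two lugs at the far edge of the larger bath (170 x 240 mm in plan, deck 110 mm high, open tank 122 x 188 mm, fixed to the bench). y is the hinge axis (level), z is up; the folded bar points along -x and swings up and over towards +x, away from the robot.
- small_bar (a joint): Hinge angle (rad) of the similar, smaller prop bar (legs 95 mm long, 96 mm apart) on the smaller bath (135 x 165 mm in plan, deck 90 mm high), which stands to the other side of the bench. 0 = folded level; it is to stay there.
There are look-alikes about, which are no part of the job. What is shaped like the part that bears small_bar but orange is not meant.

How it is judged:
At the end, for the whole second after the job is handed in: The larger bath's prop bar leans back on its stop, past upright (hinge angle above 1.75 rad, that is within 10 degrees of the stop), at rest and let go; the smaller bath's bar is still folded (within 10 degrees of flat) (value of joint large_bar above 1.75 rad and velocity of joint large_bar between -0.1 and 0.1 rad/s and value of joint small_bar below 0.17 rad); the robot touches nothing.
It fails at once if the smaller bath's prop bar is swung up (more than 0.35 rad) (value of joint small_bar above 0.35 rad).
It also fails if it takes over 40 s, if anything falls off the work surface, if the arm or the gripper's body presses on something with over 40 N, if the wrist force passes 120 N, or if a joint passes its speed limit or range.

## Working session

There is one attempt and no reset: what is moved stays moved. The work goes in short steps, Python scripts to look and compute and a tool call to move; the robot and the scene stay as the last step left them, time stands still between calls to the robot, and variables do not carry over. Pictures are saved under pics/ and viewed, and the job is handed in when it is done.

Besides the shell and the picture viewer there is one more tool, called as a command line: name --pt "numbers of a row" for each row, then --argument value for the rest. send_rows: Moves the arm, as the interface text tells. Scaled input: -1 to 1 covers 0.3 m each way for a shift and 360 degrees each way for a turn. Its arguments: {"type":"object","properties":{"rows":{"type":"array"},"jaw":{"type":"number"},"newtons":{"type":"number"}},"required":["rows"]}

```bash
mkdir -p pics; ls; python3 - <<'E'
from plant import monitor, imaging, workorder, ctrl
import cv2
for n in ["scene","top"]:
    im=imaging.read_camera(n); cv2.imwrite(f"pics/{n}0.png",im[:,:,::-1])
    c=imaging.calibration(n); print(n,c)
s=monitor.get_state(); print(s, ctrl.tip_reach)
E
```

```text
pics
scene {'intrinsics': array([[447.0514946 ,   0.        , 321.39919617],
       [  0.        , 447.0514946 , 240.89766979],
       [  0.        ,   0.        ,   1.        ]]), 'cam_to_world': array([[ 0.84562709, -0.33710679,  0.41385243,  0.91037837],
       [ 0.53358026,  0.55475945, -0.63838395, -0.60215851],
       [-0.01438498,  0.76065825,  0.64899315,  0.8326388 ],
       [ 0.        ,  0.        ,  0.        ,  1.        ]])}
top {'intrinsics': array([[548.06649578,   0.        , 318.16090874],
       [  0.        , 548.06649578, 240.69699375],
       [  0.        ,   0.        ,   1.        ]]), 'cam_to_world': array([[ 1.35086428e-03,  9.97460214e-01, -7.12130402e-02,
         3.75395734e-01],
       [-9.99996433e-01,  1.51152172e-03,  2.20217135e-03,
         9.59615255e-02],
       [ 2.30421836e-03,  7.12098113e-02,  9.97458698e-01,
         1.36976738e+00],
       [ 0.00000000e+00,  0.00000000e+00,  0.00000000e+00,
         1.00000000e+00]])}
{'time': 0.1, 'qpos': array([ 1.17200006e+00,  2.87094369e-01,  1.57804013e+00, -2.26073321e-06,
        1.27859853e+00, -1.50005820e-01]), 'dq': array([ 0.00041147, -0.00166006, -0.00498834, -0.00240875, -0.00378306,
       -0.00030001]), 'joint_efforts': array([ 3.49477996e-04, -4.07296801e+01, -2.93698883e+01, -1.76080594e-04,
        3.45273402e-03, -2.30741131e-05]), 'eef_pos': array([0.16596177, 0.6537007 , 0.24706877]), 'tcp_rot': array([ 1.24074259e-01,  9.92272358e-01, -1.03044460e-03, -2.88948144e-04]), 'contact_force': array([0.26136138, 0.61245067, 0.09946156]), 'wrist_torque': array([-0.0251075 , -0.01873176, -0.00891156]), 'opening': 0.998413909621798} 0.017
```

View pics/scene0.png

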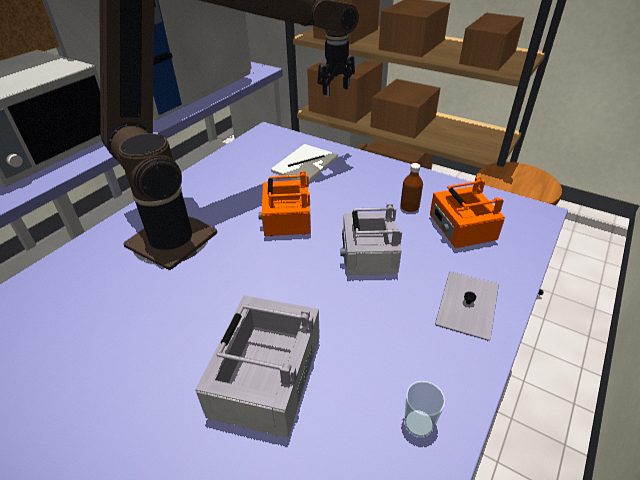

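View pics/top0.png

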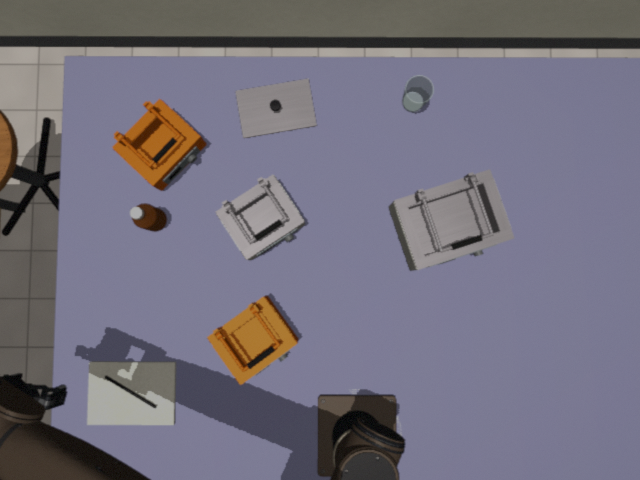

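The scene view shows the large grey bath at about (262,360) and the small grey one at (372,240). The top view has them at (452,220) and (261,217). The two orange baths, at top (160,145) and (252,340), are look-alikes. The large grey bath fits `large_bar`: it is the biggest, at about 170x240 mm. I'll confirm that in an enlarged crop.

```bash
python3 - <<'E'
import cv2,numpy as np
a=cv2.imread("pics/top0.png")[160:280,380:530]; b=cv2.imread("pics/scene0.png")[285:450,190:330]
cv2.imwrite("pics/crop_top.png",cv2.resize(a,None,fx=5,fy=5,interpolation=cv2.INTER_CUBIC))
cv2.imwrite("pics/crop_sc.png",cv2.resize(b,None,fx=3.6,fy=3.6,interpolation=cv2.INTER_CUBIC))
E
```

```text
(no output)
```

View pics/crop_top.png

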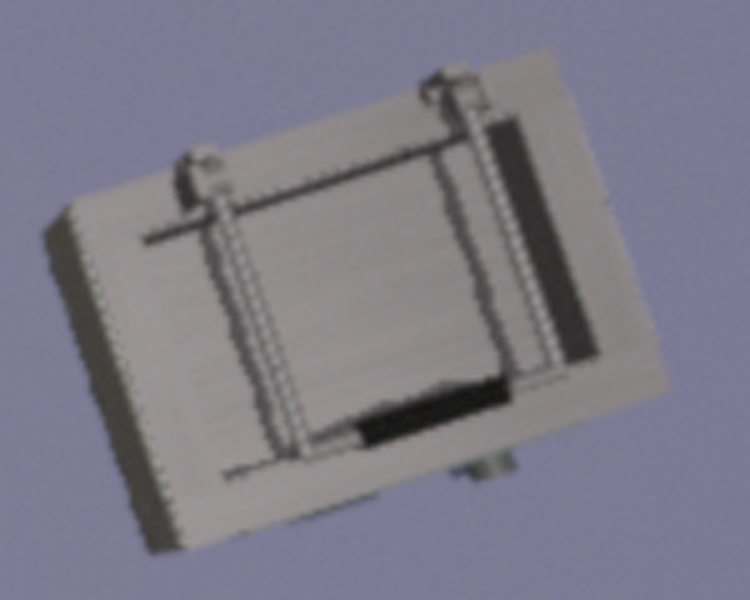

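View pics/crop_sc.png

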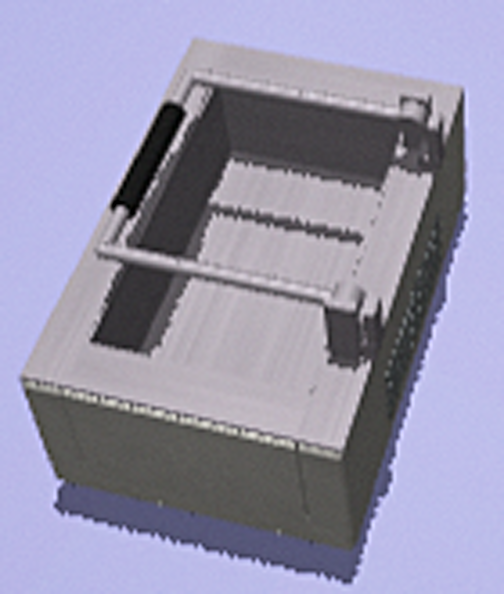

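The crop confirms it: a big grey bath with an open tank, a U bar with a black sleeve on the near side (top (467,242)), and lugs on the far side. Next I measure.

```bash
cat > h.py <<'E'
import numpy as np,cv2
from plant import imaging
def ray(n,u,v):
    c=imaging.calibration(n);K=c["intrinsics"];T=c["cam_to_world"]
    d=np.array([(u-K[0,2])/K[0,0],-(v-K[1,2])/K[1,1],-1]);return T[:3,3],T[:3,:3]@d
def plane(n,u,v,z):
    o,d=ray(n,u,v);return o+d*(z-o[2])/d[2]
def tri(p,q):
    o1,d1=ray(*p);o2,d2=ray(*q)
    t=np.linalg.lstsq(np.c_[d1,-d2],o2-o1,rcond=None)[0];a=o1+t[0]*d1;b=o2+t[1]*d2
    return (a+b)/2,np.linalg.norm(a-b)
E
python3 - <<'E'
from h import *
res={}
for n,(r0,r1,c0,c1) in {"top":(160,280,380,530),"scene":(300,350,215,245)}.items():
    im=cv2.imread(f"pics/{n}0.png")[r0:r1,c0:c1].max(2)
    m=(im<35).astype(np.uint8)
    k,l,st,ce=cv2.connectedComponentsWithStats(m)
    for i in range(1,k):
        if st[i,4]>20: print(n,st[i],ce[i]+[c0,r0])
    i=1+st[1:,4].argmax(); ys,xs=np.where(l==i)
    r=cv2.minAreaRect(np.c_[xs,ys].astype(np.float32)); print(r)
    res[n]=ce[i]+[c0,r0]
    e=cv2.boxPoints(r)+np.array([c0,r0]); print(np.array([plane(n,*p,.145)for p in e]).round(3).tolist())
    print(plane(n,*res[n],.145))
print(tri(("top",*res["top"]),("scene",*res["scene"])))
t=lambda u,v:plane("top",380+u/5,160+v/5,.145)
A,B=t(303,457),t(568,375);C,D=t(222,200),t(472,112)
print("crossbar",A,B,np.linalg.norm(A-B),"legs start",C,D, np.linalg.norm(C-A),np.linalg.norm(D-B))
s=lambda u,v:plane("scene",190+u/3.6,285+v/3.6,.145)
print("scene: cross",s(195,85),s(112,247),"hinge",s(412,110),s(347,297))
E
```

```text
top [ 72  76  29  13 126] [466.19047619 241.78571429]
((86.39999389648438, 81.69999694824219), (4.110960960388184, 29.4091796875), 71.56504821777344)
[[0.455, -0.206, 0.145], [0.476, -0.269, 0.145], [0.467, -0.272, 0.145], [0.446, -0.209, 0.145]]
[ 0.46089361 -0.23855162  0.145     ]
scene [  6  14  20  31 199] [231.04020101 328.4321608 ]
((15.909319877624512, 28.712844848632812), (6.246006011962891, 32.72055435180664), 27.47443199157715)
[[0.466, -0.272, 0.145], [0.443, -0.202, 0.145], [0.458, -0.202, 0.145], [0.479, -0.271, 0.145]]
[ 0.46168428 -0.23723608  0.145     ]
(array([ 0.461391  , -0.23791613,  0.1454671 ]), np.float64(0.0014550419873318144))
crossbar [ 0.43923375 -0.18084715  0.145     ] [ 0.47624886 -0.3003626   0.145     ] 0.125116189685049 legs start [ 0.55513817 -0.14601293  0.145     ] [ 0.59540261 -0.25951529  0.145     ] 0.12102585508777929 0.1259607764983891
scene: cross [ 0.45098895 -0.18493365  0.145     ] [ 0.48463296 -0.29114587  0.145     ] hinge [ 0.56488536 -0.13618036  0.145     ] [ 0.60402047 -0.25208434  0.145     ]
```

The sleeve is at (0.461,-0.238,0.145). Its triangulated height matches the given 145 mm. The bar's forward direction is about 18°, which puts the hinge at about (0.585,-0.197), and the scene view agrees. The plan is to grip the sleeve from above with the jaws along the leg direction, then lead it along the arc. I go round the base first.

send_rows --pt "0 0 0.2 0" --pt "1 -1 0.2 -0.08" --pt "1 -1 0.2 -0.08" --pt "1 -1 0.2 -0.08" --pt "1 -1 0.2 -0.08" --pt "1 -1 0.2 -0.08" --pt "1 -1 0.2 -0.08" --pt "1 -1 0.2 -0.08" --pt "1 -1 0.2 -0.08" --pt "1 -1 0.2 -0.08" --jaw 0.3 --newtons 20

```text
time: 1.35
eef_pos: [0.4658, 0.3543, 0.3078]
tcp_rot: [0.367, 0.93, -0.0, -0.001]
contact_force: [-0.2, 0.2, 0.7]
opening: 0.7
```

send_rows --pt "0.2 -1 0 -0.08" --pt "0.2 -1 0 -0.08" --pt "0.2 -1 0 -0.08" --pt "0.2 -1 0 -0.08" --pt "0.2 -1 0 -0.08" --pt "0.2 -1 0 -0.08" --pt "0.2 -1 0 -0.08" --pt "0.2 -1 0 -0.08"

```text
time: 2.35
eef_pos: [0.5258, 0.0562, 0.3083]
tcp_rot: [0.586, 0.811, 0.0, -0.0]
contact_force: [-0.5, 0.3, 0.2]
opening: 0.697
```

send_rows --pt "-0.2 -0.95 0 0" --pt "-0.2 -0.95 0 0" --pt "-0.2 -0.95 0 0" --pt "-0.2 -0.95 0 0" --pt "-0.2 -0.95 0 0" --pt "-0.2 -0.95 0 0" --pt "-0.2 -0.95 0 0" --pt "-0.2 -0.95 0 0"

```text
time: 3.35
eef_pos: [0.4667, -0.2291, 0.3083]
tcp_rot: [0.586, 0.811, 0.0, -0.0]
contact_force: [0.3, -0.4, -0.6]
opening: 0.696
```

```bash
python3 - <<'E'
from plant import monitor
import numpy as np
from scipy.spatial.transform import Rotation as R
s=monitor.get_state();m=R.from_quat(s["tcp_rot"]).as_matrix()
print(s["time"],s["eef_pos"],s["contact_force"],s["opening"],"y yaw",np.degrees(np.arctan2(m[1,1],m[0,1])),m[:,2],s["qpos"])
E
```

```text
3.35 [ 0.46671561 -0.22910071  0.30834068] [ 0.26821136 -0.40406882 -0.62376301] 0.6957891414328253 y yaw 18.299110472555554 [ 1.13263941e-04  2.92472350e-04 -9.99999951e-01] [-6.51771002e-01 -1.02621867e-01  1.88492665e+00  3.08083941e-04
  1.35937525e+00 -9.71215419e-01]
```

send_rows --pt "-0.018 -0.03 -0.2 0" --pt "-0.018 -0.03 -0.3 0" --pt "-0.018 -0.03 -0.3 0"

```text
time: 3.72
eef_pos: [0.4597, -0.2375, 0.2154]
tcp_rot: [0.586, 0.81, 0.0, -0.003]
contact_force: [0.2, 0.5, 0.4]
opening: 0.7
```

```bash
python3 - <<'E'
from plant import monitor,imaging
import cv2
print(monitor.get_state()["eef_pos"])
cv2.imwrite("pics/w1.png",imaging.read_camera("wrist")[:,:,::-1])
im=imaging.read_camera("scene")[200:450,150:400,::-1]
cv2.imwrite("pics/s1.png",cv2.resize(im,None,fx=2.4,fy=2.4))
E
```

```text
[ 0.45971243 -0.23754928  0.21543967]
```

View pics/w1.png

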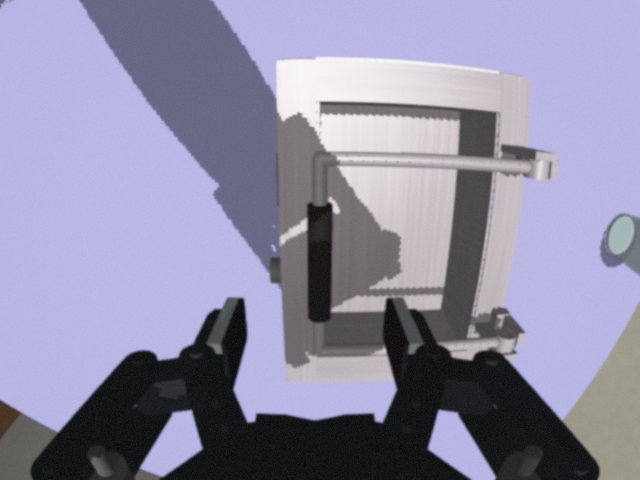

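View pics/s1.png

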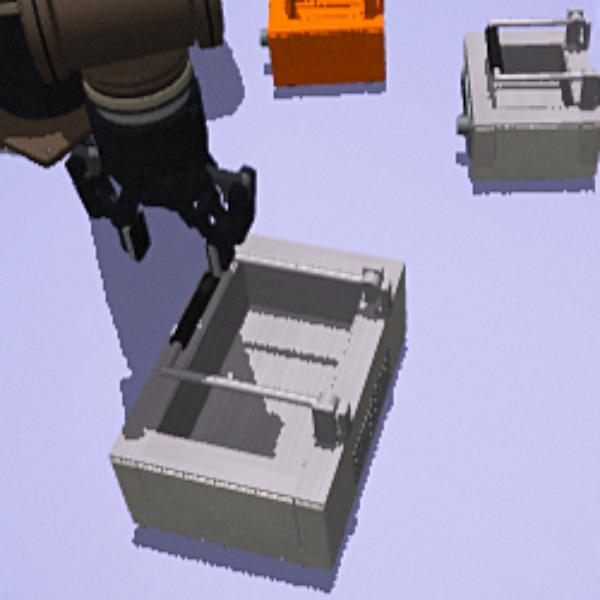

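In the wrist view the sleeve runs vertically at column 319, parallel to the pads and midway between them (240 to 390). I descend and close.

send_rows --pt "0 0 -0.15 0" --pt "0.003 0 -0.245 0" --pt "0.003 0 -0.245 0" --pt "0.003 0 -0.245 0"

```text
time: 4.32
eef_pos: [0.4632, -0.2407, 0.1476]
tcp_rot: [0.587, 0.81, -0.0, 0.002]
contact_force: [0.3, -0.4, -0.0]
opening: 0.696
```

send_rows --pt "0 0 0 0" --pt "0 0 0 0" --pt "0 0 0 0" --pt "0 0 0 0" --pt "0 0 0 0" --pt "0 0 0 0" --jaw 1 --newtons 25

```text
time: 5.08
eef_pos: [0.4629, -0.2399, 0.1459]
tcp_rot: [0.587, 0.81, 0.001, 0.001]
contact_force: [4.6, 1.9, 4.0]
opening: 0.149
```

Gripped: the opening of 0.149 is about 13 mm, which matches the 14 mm sleeve. I swing the first 30°.

send_rows --pt "0.002 0.0005 0.038 0" --pt "0.006 0.002 0.075 0" --pt "0.014 0.005 0.112 0" --pt "0.025 0.008 0.148 0" --pt "0.039 0.013 0.183 0" --pt "0.055 0.018 0.217 0" --pt "0.055 0.018 0.217 0"

```text
time: 5.95
eef_pos: [0.4783, -0.2346, 0.2089]
tcp_rot: [0.587, 0.81, -0.0, 0.0]
contact_force: [5.4, -1.8, -4.6]
opening: 0.15
```

```bash
python3 - <<'E'
from plant import monitor,imaging
import cv2
s=monitor.get_state();print(s["eef_pos"],s["contact_force"],s["opening"])
im=imaging.read_camera("scene")[200:450,150:400,::-1]
cv2.imwrite("pics/s2.png",cv2.resize(im,None,fx=2.4,fy=2.4))
E
```

```text
[ 0.47826458 -0.23457265  0.20886704] [ 5.43047626 -1.76781716 -4.64752815] 0.14960889063019014
```

View pics/s2.png

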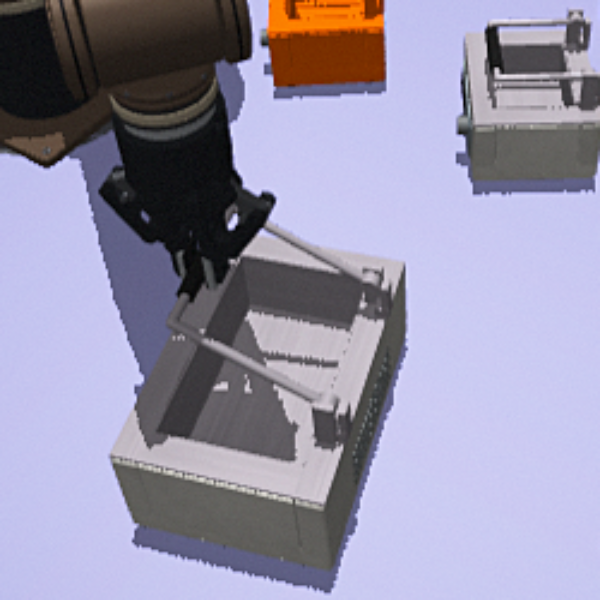

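The bar is rising with the sleeve held and the forces are small. I carry on over the top to 106°.

send_rows --pt "0.02 0.007 0.032 0" --pt "0.041 0.014 0.062 0" --pt "0.065 0.021 0.09 0" --pt "0.092 0.03 0.115 0" --pt "0.12 0.04 0.138 0" --pt "0.151 0.05 0.158 0" --pt "0.183 0.06 0.175 0" --pt "0.216 0.071 0.19 0" --pt "0.25 0.082 0.202 0" --pt "0.285 0.094 0.21 0" --pt "0.321 0.105 0.214 0" --pt "0.357 0.117 0.216 0" --pt "0.393 0.129 0.214 0" --pt "0.428 0.141 0.21 0" --pt "0.45 0.148 0.205 0" --pt "0.47 0.154 0.2 0" --pt "0.47 0.154 0.2 0" --pt "0.47 0.154 0.2 0"

```text
time: 8.25
eef_pos: [0.6189, -0.1882, 0.2692]
tcp_rot: [0.587, 0.81, -0.0, -0.001]
contact_force: [-0.1, -1.4, 0.5]
opening: 0.152
```

```bash
python3 - <<'E'
from plant import monitor,imaging
import cv2
s=monitor.get_state();print(s["eef_pos"],s["contact_force"],s["opening"])
im=imaging.read_camera("scene")[200:450,150:400,::-1]
cv2.imwrite("pics/s3.png",cv2.resize(im,None,fx=2.4,fy=2.4))
E
```

```text
[ 0.6188567  -0.18815894  0.26921957] [-0.10202765 -1.42483641  0.50736852] 0.15215803884426876
```

View pics/s3.png

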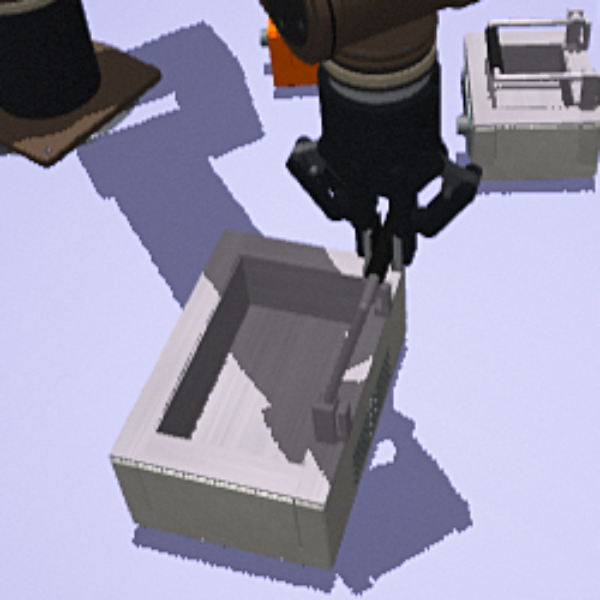

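The sleeve is about 35 mm past the hinge, roughly 105°, with almost no load. I release and lift clear.

send_rows --pt "0 0 0 0" --pt "0 0 0 0" --pt "0 0 0 0" --pt "0 0 0 0" --pt "0 0 0 0" --pt "0 0 0 0" --jaw 0.3

```text
time: 9.05
eef_pos: [0.6192, -0.1882, 0.2699]
tcp_rot: [0.587, 0.81, 0.0, -0.0]
contact_force: [0.3, 0.0, -0.1]
opening: 0.701
```

send_rows --pt "0 0 0.1 0" --pt "0 0 0.2 0" --pt "0 0 0.3 0" --pt "0 0 0.4 0" --pt "-0.2 0 0.4 0" --pt "-0.4 0 0.4 0" --pt "-0.6 0 0.4 0" --pt "-0.6 0 0.4 0" --pt "-0.6 0 0.4 0" --pt "-0.6 0 0.4 0"

```text
time: 10.3
eef_pos: [0.4402, -0.1884, 0.3901]
tcp_rot: [0.586, 0.81, 0.0, 0.0]
contact_force: [0.1, 0.3, 0.2]
opening: 0.703
```

```bash
python3 - <<'E'
from plant import monitor,imaging
import cv2
s=monitor.get_state();print(s["time"],s["eef_pos"],s["contact_force"],s["opening"])
im=imaging.read_camera("scene")[:,:,::-1];cv2.imwrite("pics/s4f.png",im)
cv2.imwrite("pics/s4.png",cv2.resize(im[200:450,150:400],None,fx=2.4,fy=2.4))
cv2.imwrite("pics/t4.png",imaging.read_camera("top")[:,:,::-1])
E
```

```text
10.3 [ 0.44022972 -0.18840133  0.39011789] [0.08773142 0.28824604 0.16222493] 0.702762557470233
```

View pics/s4.png

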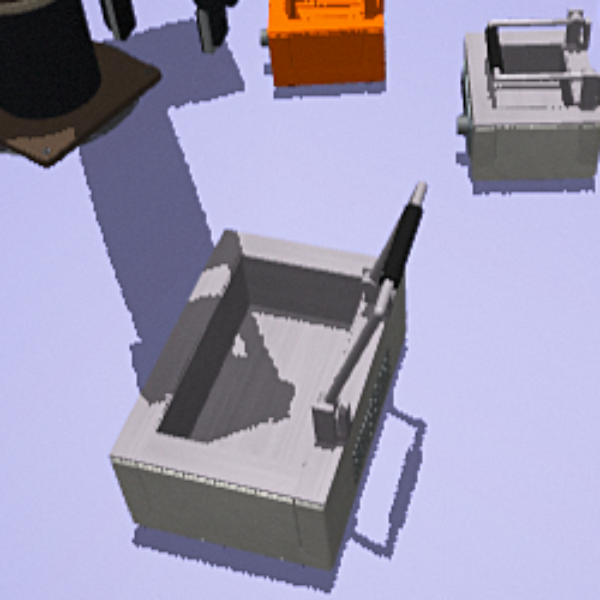

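View pics/t4.png

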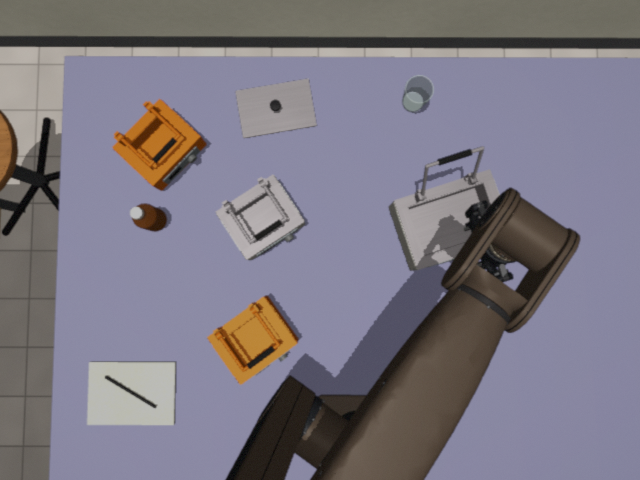

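The bar stands leaning back by itself, with its sleeve at crop (403,243) and top (456,157). The gripper is well clear and the small bar is still folded. I check the angle by triangulating the sleeve and then hand in.

```bash
python3 - <<'E'
from h import *
from plant import monitor,workorder
c=[]
for n,f,(r0,r1,c0,c1) in [("top","t4",(145,168,430,472)),("scene","s4f",(280,322,305,328))]:
    m=(cv2.imread(f"pics/{f}.png")[r0:r1,c0:c1].max(2)<40).astype(np.uint8)
    k,l,st,ce=cv2.connectedComponentsWithStats(m);i=1+st[1:,4].argmax();print(n,st[i],ce[i]+[c0,r0]);c.append((n,*(ce[i]+[c0,r0])))
p,e=tri(*c);d=np.array([.951,.309]);f=(p[:2]-[.585,-.198])@d
th=np.arctan2(p[2]-.145,-f);print(p,e,"angle",th)
if th>1.8: workorder.sign_off();print("signed off",monitor.get_state()["time"])
E
```

```text
top [  9   5  32  14 145] [454.75862069 156.64827586]
scene [  3   5  18  35 253] [316.77075099 301.69960474]
[ 0.62694821 -0.18427987  0.26797932] 0.0016281859472901362 angle 1.9153416353582566
the job is handed in; nothing more can be done
the job is handed in; nothing more can be done
```

The larger bath's prop bar now leans back on its stop and stays up by itself, and I have handed the job in. I gripped its rubber sleeve from above, led it over to about 105°, opened the jaws and moved the gripper clear.

- **Large bar:** triangulating the sleeve from the top and scene cameras put it 268 mm above the bench (267 mm expected) at a hinge angle of about 1.915 rad (stop 1.92). The two camera rays passed within 1.6 mm of each other. The camera checks were single pictures, so the bar's rest was not measured over time.
- **Small bar:** it looked folded and undisturbed in the last top and scene pictures. I checked this by eye and did not measure its angle.
- **Limits:** the force readings at the end of each move stayed under about 8 N, and the last picture was taken at 10.3 s of the 40 s allowed. The final reading was about 0.3 N, with the gripper well clear of everything.

No check failed or disagreed.

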